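# Snap the cable-hole cap into the monitor riser

## Robot

A 6-joint arm with a two-finger parallel gripper is mounted at the origin on the work surface. World frame = base frame: x ahead of the robot, y to its left, z up, the work surface at z = 0. Lengths are in m, angles in degrees, forces in N, time in s.
With the tool pointing down it reaches from about 0.4 to 0.825 m from the base axis. Payload 7 kg.
Tool frame: the origin (TCP) lies between the finger pads; the fingertips stand 25 mm ahead of it and the grasp point (between the pads) lies 6 mm ahead of it; z points along the fingers, y is the line along which they close (so a half turn about z gives the same grasp; the last joint's range is limited). The gripper opens to 88 mm and grips with 3 to 60 N. Pads are 19 mm wide; open, the fingers measure 130 mm over their backs; the gripper's body (78 mm by 193 mm) begins 47 mm behind the grasp point.
Start: joints at [83.887, 20.546, 0.682, 0, -70.136, -16.507], TCP at [0.26, 0.623, 0.213] pointing down, gripper open.
Joint ranges: [-176.03, 176.03], [-82.01, 121.73], [-58.28, 71.71], [-173.87, 95.51], [-174.79, -0.11], [-173.66, 173.66]. Speed limits (degrees/s): [136.94, 136.94, 172.46, 180, 180, 180].

## Interface

Orientations are given as [roll, pitch, yaw] about the fixed x, y, z axes, in that order (R = Rz(yaw) Ry(pitch) Rx(roll)).
In Python, from plant import status, optics, job gives the robot as it stands. The module is installed in compiled form; this text tells all that it offers.
- The arm moves only by the shell command python3 -m pendant 'ROWS'. ROWS is a JSON list of rows, 1 to 8 of them, each an object with the fields x, y, z (the shift in fractions of the full range, 1 being 0.4 m), rz (a turn about the tool's z in normalised numbers (1 is 90 degrees)), aperture (the finger opening in m); a field left out counts as zero (the opening has to be given); each row is the pose to reach, as a shift and turn from the pose commanded when the command began, along the tool's axes at that moment; what a row does not reach only later rows make up. A row lasts 1/8 s, in which the tool goes at most 0.0625 m and 10.7 degrees, less where a joint would pass 70% of its speed; a pose out of reach is approached as far as the arm can. The fingers move at their own pace and stop on an object; the grip force is fixed at half the most. Time passes only in rows, so rows that do not move let the fingers close. It prints the time, the measured TCP pose, the force, the opening and the grip force at its end. A shift or turn number past 1, either way, is cut back to 1. Input that does not fit is refused with a message, and nothing moves.
- status.get_obs(): the state, without advancing time (a new reading comes with each control period).
- optics.snapshot(name): name is "scene" or "top" or "wrist"; returns a dict with "frame" (420x560x3 uint8, red, green, blue), "z_map" (420x560 float32, m along the optical axis (not along the pixel's ray), 0 where there is no reading), "fovy" (degrees; the focal length in pixels is half the picture's height over the tangent of half this angle, whatever the lens; pixels are square), "cx", "cy" (the principal point, pixels), "R" (3x3) and "t" (3): a world point X has camera coordinates R X + t; the wrist camera has in their place "T_tool_cam" (4x4, takes a point from camera to tool coordinates, whose origin is the TCP and whose axes are the flange's). Camera axes: x right, y down, z forward; pixel columns grow to the right and rows downward; lengths in m; the calibration is good to about 2 mm. The wrist camera is an equidistant fisheye: a pixel r from the principal point sees the ray r / f radians off the axis. A picture is of the moment at which its call begins: read the wrist's pose just before it.
- job.close_job(): hands the job in; it is judged then, once.
The state is a dict: "clock": time; "joint_pos": joint angles; "qvel": joint speeds; "tau": joint torques, N m; "tool_pos": TCP position; "orientation": TCP orientation; "force": force on the tool from outside, world axes, zero at the start; "moment": the same for the moment, N m; "opening": finger opening in m; "gripper_force": force on a finger pad.
Only numpy, scipy, OpenCV 4.12 (cv2) and the standard library are available. Lean on these libraries where they do the work, as an engineer would, in place of code of your own. Each camera call takes 0.05 s, during which the arm holds its last target. There are 200 camera calls.

## Task

The monitor riser's cable hole still needs its cap, which came in the small carton: fold both of the carton's raised flaps right back, well past upright, lift out the round cap and press it plug-down into the grommet until it clicks home with its rim flat on the ring. Do not stop at the click: finish with the fingers still pressing the cap firmly down on its seat. Leave the flaps open, and leave the spare liner in the carton and everything else on the desk and riser where it is.

Things in the scene. Friction and masses are not known exactly. Their poses are not given: they have to be found in the camera images.
- carton: Open cardboard carton, fixed, 180 mm (its x) by 220 mm (its y) by 60 mm high, walls and floor 4 mm thick. Origin: centre of its underside; z up. Short end flaps hang down outside the y ends, up to 16 mm beyond. Long flaps are hinged on the top edges of the x = -90 and +90 mm walls, 60 mm high. On its floor, one in each y half, either way round, stand the cap and a spare liner.
- flap_near (a joint): Long flap at the carton's -x wall, 86 mm from hinge to free edge, 216 mm wide, 4 mm thick. Angle in rad: 0 lies flat over the opening, 1.57 upright, above that folded back outside, 2.8 the stop. Starts half open between 0.9 and 1.25. The crease is stiff enough for it to stay where it is left; under 1 N at the free edge swings it.
- flap_far (a joint): The same flap at the carton's +x wall, same meaning of the angle, opening towards +x.
- flap_near_edge (a point): Middle of the free edge of the near flap. At the start the free edges of the two flaps are 73 to 126 mm apart, and 67 to 82 mm above the hinges, so closed fingers fit between them from above and can push each outward.
- flap_far_edge (a point): Middle of the free edge of the far flap.
- cap: Grey plastic cap, 22 mm high, 30 g: a round disc 60 mm across and 6 mm thick (16 to 22 mm above the origin) over a plug 16 mm long, 40 mm across at its foot, widening to a 49 mm bead 8 to 9.5 mm up, then a 42 mm neck. Origin: centre of the plug's foot; z up through the disc. Stands plug down on the carton's floor. Its turn about z does not matter.
- riser: Wooden monitor riser, a low bench 200 mm (its x) by 380 mm (its y), top 95 mm above the desk, fixed. Origin: centre of its footprint on the desk; z up. Cable hole 45 mm to +x of its middle, lined by a grey grommet ring 68 mm across, 3 mm proud, bore 50 mm. Inside the bore four sprung noses hold a loosely set cap with its origin 6 mm below point seat.
- seat (a point): Centre of the grommet ring's upper face, 98 mm above the desk, on the hole's axis; the cap's disc seats here. Pushed down from its loose rest (disc 10 mm above) the cap resists more and more, up to 9 to 12 N at some 6 mm above the seat; then it clicks, the force drops to almost nothing and it runs down until the disc meets the rigid ring (cap origin 16 mm below the seat).
- spare_liner: Spare grommet liner in the carton, a grey plastic open ring 64 mm across the flange, bore 46 mm, 22 mm high; stays there. Origin: centre of its underside.
- paperback: Paperback book 160 by 105 by 24 mm lying on one end of the riser, near y = +128 mm of its frame. Origin: centre of its underside.
- pen_cup: Black pen cup 72 mm across and 85 mm high with pens up to 115 mm above its foot, on the other end of the riser, near y = -140 mm. Origin: centre of its underside.
- stapler: Black stapler 135 by 36 by 52 mm on the desk at the right, long along its x. Origin: centre of its underside.
- tape_dispenser: Black desk tape dispenser 160 by 62 by 88 mm, behind the work area. Origin: centre of its underside.
- mug: White mug 80 mm across, 92 mm high, at the back of the desk. Origin: centre of its underside.
- hardback: Hardback book 155 by 230 by 32 mm lying on the desk at the left. Origin: centre of its underside.
Mind the look-alikes: they are no part of the job. Leave any green look-alike of the spare_liner alone. What is shaped like the cap but turquoise is not meant.

How it is judged:
By the outcome, as a careful person would: the job done as asked, in the order asked, and still so for the second after the job is handed in, while the arm keeps its last pose, push and grip.
It also fails if it takes over 72 s, if anything falls off the work surface, if the arm or the gripper's body presses on something with over 40 N, if the wrist force passes 120 N, or if a joint passes its speed limit or range.

## Working session

There is one attempt and no reset: what is moved stays moved. The work goes in short steps, Python scripts to look and compute and a shell command to move; the robot and the scene stay as the last step left them, time stands still between calls to the robot, and variables do not carry over. Pictures are saved under pics/ and viewed, at most 10 in all, crops included, and the job is handed in when it is done.

```bash
mkdir -p pics; cat > h.py <<'E'
import numpy as np, cv2
from plant import status, optics
def foc(s): return s["frame"].shape[0]/2/np.tan(np.radians(s["fovy"])/2)
def cloud(s):
    h,w=s["z_map"].shape; v,u=np.mgrid[:h,:w]; f=foc(s); z=s["z_map"]
    c=np.stack([(u-s["cx"])/f*z,(v-s["cy"])/f*z,z],-1)
    return (c-np.array(s["t"]))@np.array(s["R"])
E
python3 - <<'E'
from h import *
o=status.get_obs(); print(o)
for n in("scene","top"):
    s=optics.snapshot(n); cv2.imwrite(f"pics/{n}0.png",s["frame"][...,::-1]); np.save(f"{n}.npy",s,allow_pickle=True)
    print(n,s["fovy"],s["cx"],s["cy"],s["R"],s["t"])
E
```

```text
{'clock': 0.0, 'joint_pos': array([ 8.38858019e+01,  2.05899033e+01,  6.33857841e-01, -2.01705368e-02,
       -7.01360334e+01, -1.65072476e+01]), 'qvel': array([-0.03057655, -0.11402646,  0.00630614, -0.00679723, -0.00067072,
        0.10936136]), 'tau': array([-1.04899147e-03, -5.82726359e+01,  2.93049645e+01,  6.99740946e+00,
        6.91365130e-03, -1.60767645e-04]), 'tool_pos': array([0.25945828, 0.62258626, 0.21234048]), 'orientation': array([ 1.79906328e+02, -7.98534947e-03, -2.26283081e+01]), 'force': array([ 0.65792591, -0.57046375,  0.18728376]), 'moment': array([-1.26044093e-02, -4.56895402e-03, -3.76499961e-06]), 'gripper_force': 0.0, 'opening': 0.08745035361348344}
scene 48.71662263303112 278.0024068910763 201.60094532988467 [[-0.39077459  0.92038156  0.01389244]
 [ 0.50193748  0.22571471 -0.83493212]
 [-0.77159185 -0.31929712 -0.55017757]] [ 0.22358004 -0.22020117  1.87842582]
top 48.01688998644221 276.0540807784482 204.67598447817986 [[ 0.08922931 -0.99599558  0.00556246]
 [-0.97254673 -0.08833094 -0.21529169]
 [ 0.2149209   0.01380058 -0.97653395]] [-0.04152863  0.57897383  1.44388724]
```

View pics/top0.png

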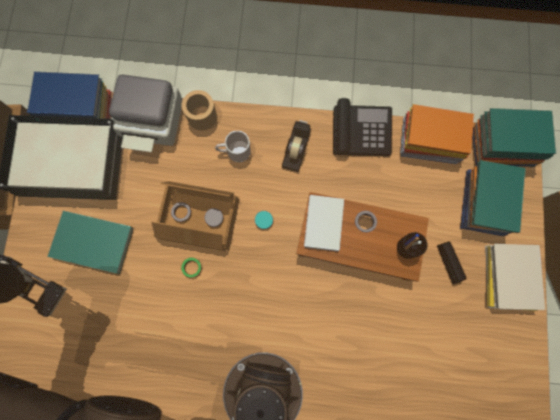

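View pics/scene0.png

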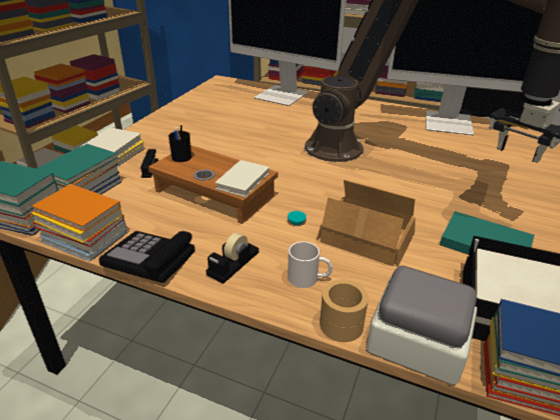

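The top view shows the carton at about (197,217), with the grey cap at (214,218) and the liner ring at (181,213) inside it. The grommet is at (366,222) on the riser, and the turquoise decoy is at (263,220). The scene view shows both flaps raised.

```bash
python3 - <<'E'
from h import *
s=np.load("top.npy",allow_pickle=True).item(); P=cloud(s); z=P[...,2]
np.set_printoptions(precision=4,suppress=True)
f=s["frame"].astype(int)
sat=f.max(2)-f.min(2)
def blob(c,r,lo,hi,name):
    m=np.zeros(z.shape,bool); m[c[1]-r:c[1]+r,c[0]-r:c[0]+r]=1
    m&=(z>lo)&(z<hi)&(sat<30)&(s["z_map"]>0)
    p=P[m]; print(name,m.sum(),p.mean(0),np.median(p,0),(p.min(0)+p.max(0))/2,p.max(0)-p.min(0))
blob((214,218),13,.015,.04,"cap"); blob((181,213),13,.015,.04,"liner"); blob((366,222),13,.094,.104,"ring")
# disc contour in image, cast onto plane
def cast(u,v,h):
    F=foc(s); d=np.array([(u-s["cx"])/F,(v-s["cy"])/F,1])@s["R"]; o=-np.array(s["t"])@s["R"]
    return o+d*(h-o[2])/d[2]
for n,(c,r),h in(("cap",((214,218),13),.026),("ring",((366,222),13),.098),("liner",((181,213),13),.026)):
    w=(sat<30).astype(np.uint8); m=np.zeros_like(w); m[c[1]-r:c[1]+r,c[0]-r:c[0]+r]=w[c[1]-r:c[1]+r,c[0]-r:c[0]+r]
    cs,_=cv2.findContours(m,0,2); k=max(cs,key=cv2.contourArea); e=cv2.fitEllipse(k) if len(k)>5 else None
    print(n,e,cast(*e[0],h))
# carton: riser top & flap points
m=np.zeros(z.shape,bool); m[175:260,145:245]=1
for lo,hi,nm in((.05,.07,"rim"),(.075,.16,"flaps")):
    p=P[m&(z>lo)&(z<hi)]; print(nm,len(p),p.min(0),p.max(0))
    r=cv2.minAreaRect(p[:,:2].astype(np.float32)); print(r)
p=P[m&(z>.075)]
mid=np.median(p[:,0]); 
for q in(p[p[:,0]<mid],p[p[:,0]>=mid]): 
    t=q[q[:,2]>q[:,2].max()-.012]; print("edge",len(t),t.mean(0),cv2.minAreaRect(t[:,:2].astype(np.float32)))
m=np.zeros(z.shape,bool); m[180:290,290:440]=1
p=P[m&(abs(z-.095)<.01)]; print("riser",cv2.minAreaRect(p[:,:2].astype(np.float32)))
I=cv2.resize(s["frame"][170:265,135:285,::-1],None,fx=5,fy=5,interpolation=2); cv2.imwrite("pics/crop1.png",I)
E
```

```text
cap 246 [0.529  0.21   0.0265] [0.5289 0.2101 0.0266] [0.5288 0.2099 0.0271] [0.0575 0.0562 0.0226]
liner 115 [0.5396 0.3201 0.0261] [0.5414 0.3207 0.0263] [0.5373 0.3185 0.0269] [0.0575 0.0602 0.0196]
ring 103 [ 0.544  -0.2701  0.0993] [ 0.5438 -0.271   0.0994] [ 0.5445 -0.2703  0.0994] [0.0624 0.0601 0.009 ]
cap ((213.60293579101562, 217.11456298828125), (16.71542739868164, 17.616147994995117), 164.0244140625) [0.5288 0.21   0.026 ]
ring ((365.43048095703125, 221.16482543945312), (19.234514236450195, 20.0377254486084), 147.2791748046875) [ 0.5456 -0.2705  0.098 ]
liner ((180.65626525878906, 211.48228454589844), (17.834501266479492, 18.375051498413086), 6.499155044555664) [0.5377 0.3192 0.026 ]
rim 453 [0.4235 0.1414 0.0501] [0.6279 0.3855 0.0699]
((0.526658296585083, 0.2637943625450134), (0.23427487909793854, 0.18902261555194855), 84.86377716064453)
flaps 1237 [0.428  0.1499 0.075 ] [0.6236 0.3798 0.1508]
((0.5246095657348633, 0.26533228158950806), (0.21725445985794067, 0.18078260123729706), 84.90788269042969)
edge 33 [ 0.2565 -0.0101  1.5349] ((0.2564631402492523, -0.01014750823378563), (0.0, 0.0), 0.0)
edge 163 [0.5403 0.2622 0.1422] ((0.5288666486740112, 0.26386725902557373), (0.21486710011959076, 0.1277472823858261), 84.80235290527344)
riser ((0.5024981498718262, -0.2670614421367645), (0.38197535276412964, 0.20240750908851624), 82.48046875)
```

View pics/crop1.png

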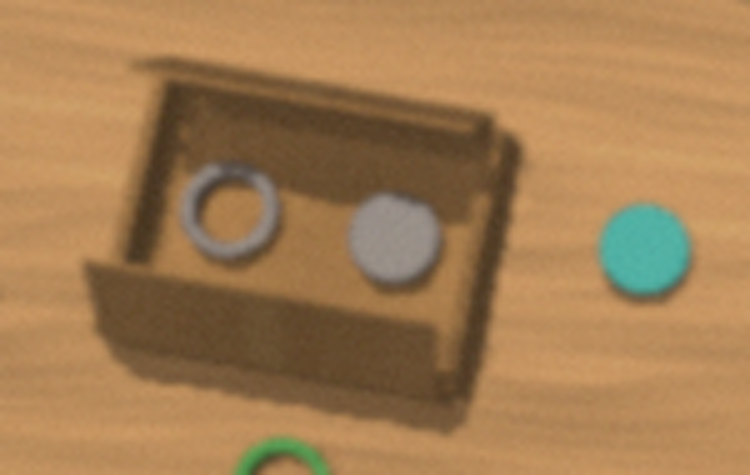

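Carton centre is about (0.5255, 0.2645) with yaw −5.1°. The cap is at (0.529, 0.210) with its top at about 0.026 m. The ring is at (0.545, −0.2705, 0.098), which agrees with the riser's centre plus 45 mm. I'll move above the carton with closed fingers, closing line along the carton's x (yaw −95).

Careful with the scale: shifts go in shares of 0.4 m and turns go in shares of 90 degrees. That gives: 0.383 m / 0.4 = 0.9575, 0.229 m / 0.4 = 0.5725, 72.4 degrees / 90 = 0.8044.

```bash
python3 -m pendant '[{"x":0.9575, "y":0.5725, "rz":0.8044, "aperture":0}, {"x":0.9575, "y":0.5725, "rz":0.8044, "aperture":0}, {"x":0.9575, "y":0.5725, "rz":0.8044, "aperture":0}, {"x":0.9575, "y":0.5725, "rz":0.8044, "aperture":0}, {"x":0.9575, "y":0.5725, "rz":0.8044, "aperture":0}, {"x":0.9575, "y":0.5725, "rz":0.8044, "aperture":0}, {"x":0.9575, "y":0.5725, "rz":0.8044, "aperture":0}, {"x":0.9575, "y":0.5725, "rz":0.8044, "aperture":0}]'; python3 -m pendant '[{"aperture":0}, {"aperture":0}]'; python3 - <<'E'
from h import *
s=np.load("top.npy",allow_pickle=True).item(); P=cloud(s); z=P[...,2]
m=np.zeros(z.shape,bool); m[175:260,145:245]=1; m&=(z>.065)&(z<.16)
p=P[m]-[.5255,.2645,0]; a=np.radians(-5.1); x=p[:,0]*np.cos(a)+p[:,1]*np.sin(a); y=-p[:,0]*np.sin(a)+p[:,1]*np.cos(a)
for k in(x<0,x>0):
    t=k&(p[:,2]>p[k,2].max()-.01); print(np.median(x[t]),y[t].min(),y[t].max(),p[t,2].max())
E
```

```text
clock: 1.1
tool_pos: [0.5265, 0.2611, 0.2128]
orientation: [180.0, -0.1, -95.4]
force: [0.2, 0.5, -0.4]
opening: 0.0134
gripper_force: 0.0
clock: 1.35
tool_pos: [0.5245, 0.2652, 0.2131]
orientation: [180.0, -0.0, -94.9]
force: [-0.2, 0.5, 0.2]
opening: 0.0009
gripper_force: 0.0
-0.057577888574449954 -0.1049629762848169 0.1080157369972153 0.14543774403909687
0.06385413422063506 -0.10786843959628027 0.10699939281428662 0.1508424255979645
```

Converted, 0.122 m / 0.4 = 0.305, 0.088 m / 0.4 = 0.22.

```bash
python3 -m pendant '[{"z":0.1125, "aperture":0}, {"z":0.22, "aperture":0}, {"y":0.075, "z":0.22, "aperture":0}, {"y":0.1375, "z":0.22, "aperture":0}, {"y":0.2, "z":0.22, "aperture":0}, {"y":0.25, "z":0.22, "aperture":0}, {"y":0.28, "z":0.25, "aperture":0}, {"y":0.305, "z":0.2725, "aperture":0}]'; python3 -m pendant '[{"aperture":0}, {"aperture":0}]'; python3 -m pendant '[{"y":-0.125, "z":-0.055, "aperture":0}, {"y":-0.25, "z":-0.055, "aperture":0}, {"y":-0.375, "z":-0.055, "aperture":0}, {"y":-0.4375, "z":-0.055, "aperture":0}, {"y":-0.5, "z":-0.055, "aperture":0}, {"y":-0.555, "z":-0.055, "aperture":0}, {"y":-0.585, "z":-0.025, "aperture":0}, {"y":-0.6075, "aperture":0}]';  python3 -m pendant '[{"aperture":0}, {"aperture":0}]'
python3 - <<'E'
from h import *
s=optics.snapshot("scene"); cv2.imwrite("pics/scene1.png",s["frame"][...,::-1])
E
```

```text
clock: 2.35
tool_pos: [0.4027, 0.2753, 0.1034]
orientation: [180.0, -0.0, -95.0]
force: [0.1, 0.2, -0.1]
opening: 0.0004
gripper_force: 0.1
clock: 2.6
tool_pos: [0.4039, 0.2751, 0.1042]
orientation: [-180.0, -0.0, -95.0]
force: [0.9, 0.1, 0.1]
opening: 0.0003
gripper_force: 0.0
clock: 3.6
tool_pos: [0.6458, 0.2532, 0.1027]
orientation: [179.9, -0.0, -95.1]
force: [-0.5, 0.0, -0.0]
opening: -0.0001
gripper_force: 0.1
clock: 3.85
tool_pos: [0.6452, 0.2539, 0.1042]
orientation: [180.0, -0.0, -95.0]
force: [-0.2, 1.5, -0.3]
opening: 0.0003
gripper_force: 0.0
```

View pics/scene1.png

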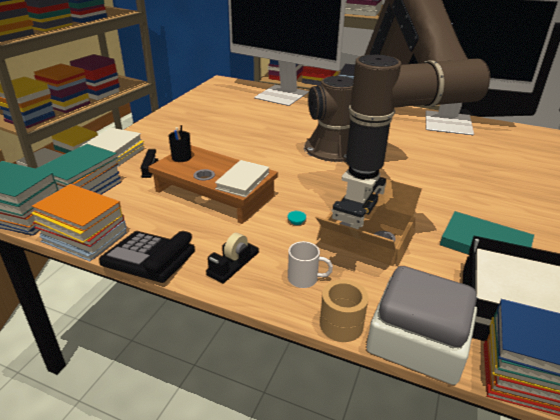

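The scene view shows the flaps at about (400,205) and (350,240), but the arm partly hides them. I'll lift clear and measure the flaps from the depth map.

Converted, -0.12 m / 0.4 = -0.3, 0.1 m / 0.4 = 0.25.

```bash
python3 -m pendant '[{"y":0.125, "z":-0.075, "aperture":0}, {"y":0.25, "z":-0.175, "aperture":0}, {"y":0.25, "z":-0.3, "aperture":0}, {"y":0.25, "z":-0.3, "aperture":0}]'
cat >> h.py <<'E'
def flaps():
    for n in("top","scene"):
        P=cloud(optics.snapshot(n)).reshape(-1,3); p=P-[.5255,.2645,0]; a=np.radians(-5.1)
        x=p[:,0]*np.cos(a)+p[:,1]*np.sin(a); y=-p[:,0]*np.sin(a)+p[:,1]*np.cos(a)
        k=(abs(y)<.09)&(abs(x)<.2)&(p[:,2]<.15)
        print(n)
        for b in np.arange(-.185,.19,.01):
            j=k&(x>b)&(x<b+.01)
            if j.sum(): print("%.3f:%.3f/%.3f/%.3f"%(b+.005,p[j,2].min(),np.median(p[j,2]),p[j,2].max()),end=" ")
        print()
E
python3 -c "
from h import *
flaps(); s=optics.snapshot('top'); cv2.imwrite('pics/top2.png',cv2.resize(s['frame'][150:280,110:310,::-1],None,fx=4,fy=4))"
```

```text
clock: 4.4
tool_pos: [0.5473, 0.2643, 0.2305]
orientation: [-179.6, 0.4, -94.9]
force: [-0.0, 0.4, -1.5]
opening: 0.0004
gripper_force: 0.0
top
-0.180:-0.007/0.002/0.032 -0.170:-0.009/0.001/0.028 -0.160:-0.007/0.001/0.028 -0.150:-0.009/0.004/0.132 -0.140:-0.009/0.117/0.128 -0.130:0.098/0.107/0.118 -0.120:0.085/0.095/0.106 -0.110:0.074/0.084/0.095 -0.100:0.063/0.074/0.083 -0.090:0.052/0.062/0.072 -0.080:-0.003/0.005/0.014 -0.070:-0.005/0.005/0.015 -0.060:-0.005/0.004/0.012 -0.050:-0.004/0.005/0.013 -0.040:-0.006/0.005/0.016 -0.030:-0.006/0.004/0.013 -0.020:-0.003/0.005/0.035 -0.010:-0.008/0.008/0.035 0.000:-0.005/0.011/0.036 0.010:-0.003/0.022/0.039 0.020:-0.005/0.019/0.034 0.030:-0.003/0.009/0.034 0.040:-0.005/0.005/0.030 0.050:-0.003/0.005/0.012 0.060:-0.004/0.005/0.015 0.070:-0.003/0.004/0.015 0.080:-0.004/0.005/0.058 0.090:-0.003/0.050/0.076 0.100:0.060/0.073/0.086 0.110:0.073/0.085/0.098 0.120:0.083/0.097/0.108 0.130:0.093/0.110/0.121 0.140:0.108/0.122/0.135 0.150:0.115/0.125/0.128 0.180:-0.006/0.002/0.008 0.190:-0.007/0.000/0.010 
scene
-0.150:0.110/0.121/0.124 -0.140:-0.758/0.1
[... 174 characters left out ...]
.760/0.001/0.008 -0.060:-0.759/0.000/0.008 -0.050:-0.759/-0.742/0.009 -0.040:-0.759/-0.748/0.007 -0.030:-0.760/-0.748/0.009 -0.020:-0.764/-0.748/0.027 -0.010:-0.761/-0.743/0.029 0.000:-0.759/-0.747/0.030 0.010:-0.760/-0.749/0.031 0.020:-0.759/-0.751/-0.738 0.030:-0.761/-0.750/-0.739 0.040:-0.761/-0.750/-0.738 0.050:-0.759/-0.750/-0.737 0.060:-0.761/-0.750/-0.737 0.070:-0.761/-0.751/-0.741 0.080:-0.759/-0.750/0.050 0.090:-0.762/0.022/0.060 0.100:-0.760/-0.001/0.073 0.110:-0.758/-0.001/0.085 0.120:-0.760/-0.001/0.097 0.130:-0.760/-0.000/0.109 0.140:-0.758/0.001/0.127 0.150:-0.758/0.000/0.131 0.160:-0.759/-0.001/0.004 0.170:-0.757/-0.001/0.003 0.180:-0.756/-0.000/0.004 0.190:-0.747/-0.000/0.005
```

View pics/top2.png

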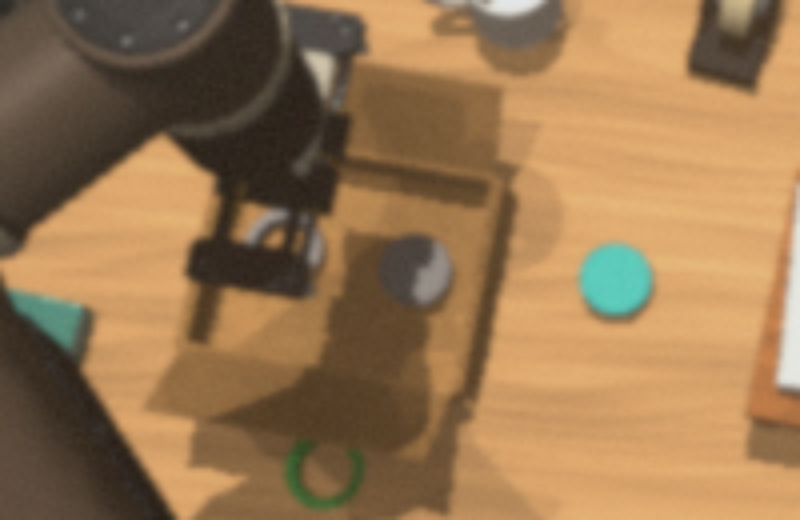

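The crop shows both flaps past upright at about 2.28 rad, with the cap at crop (415,270) undisturbed. I want them further back, so I'll push the near flap again and measure it while it's held.

Converted, 0.157 m / 0.4 = 0.3925, 0.112 m / 0.4 = 0.28.

```bash
python3 -m pendant '[{"y":0.15, "z":0.05, "aperture":0}, {"y":0.25, "z":0.175, "aperture":0}, {"y":0.28, "z":0.25, "aperture":0}, {"y":0.325, "z":0.27, "aperture":0}, {"y":0.3625, "z":0.295, "aperture":0}, {"y":0.3925, "z":0.325, "aperture":0}, {"y":0.3925, "z":0.325, "aperture":0}, {"y":0.3925, "z":0.325, "aperture":0}]'
python3 - <<'E'
from h import *
a=np.radians(-5.1)
s=optics.snapshot("top"); P=cloud(s); p=P-[.5255,.2645,0]
x=p[...,0]*np.cos(a)+p[...,1]*np.sin(a); y=-p[...,0]*np.sin(a)+p[...,1]*np.cos(a)
for y0 in(-.09,-.07,-.05):
  k=(abs(y-y0)<.01)
  print(y0,[(round(b,3),round(float(np.median(p[k&(abs(x-b)<.005),2])),3)) for b in np.arange(-.19,-.08,.01) if (k&(abs(x-b)<.005)).any()])
cv2.imwrite('pics/top3.png',cv2.resize(s['frame'][150:280,110:310,::-1],None,fx=4,fy=4))
E
```

```text
clock: 5.55
tool_pos: [0.3901, 0.2767, 0.0946]
orientation: [-180.0, 0.0, -95.0]
force: [-0.4, -0.2, 0.3]
opening: 0.0005
gripper_force: 0.0
-0.09 [(np.float64(-0.19), 0.001), (np.float64(-0.18), -0.001), (np.float64(-0.17), -0.0), (np.float64(-0.16), 0.004), (np.float64(-0.15), 0.104), (np.float64(-0.14), 0.096), (np.float64(-0.13), 0.09), (np.float64(-0.12), 0.082), (np.float64(-0.11), 0.075), (np.float64(-0.1), 0.069), (np.float64(-0.09), 0.061)]
-0.07 [(np.float64(-0.19), 0.001), (np.float64(-0.18), 0.001), (np.float64(-0.17), -0.0), (np.float64(-0.16), 0.004), (np.float64(-0.15), 0.106), (np.float64(-0.14), 0.097), (np.float64(-0.13), 0.091), (np.float64(-0.12), 0.082), (np.float64(-0.11), 0.075), (np.float64(-0.1), 0.067), (np.float64(-0.09), 0.061)]
-0.05 [(np.float64(-0.19), 0.001), (np.float64(-0.18), 0.001), (np.float64(-0.17), 0.0), (np.float64(-0.16), 0.439), (np.float64(-0.15), 0.443), (np.float64(-0.14), 0.445), (np.float64(-0.13), 0.452), (np.float64(-0.12), 0.439), (np.float64(-0.11), 0.441), (np.float64(-0.1), 0.068), (np.float64(-0.09), 0.061)]
```

View pics/top3.png

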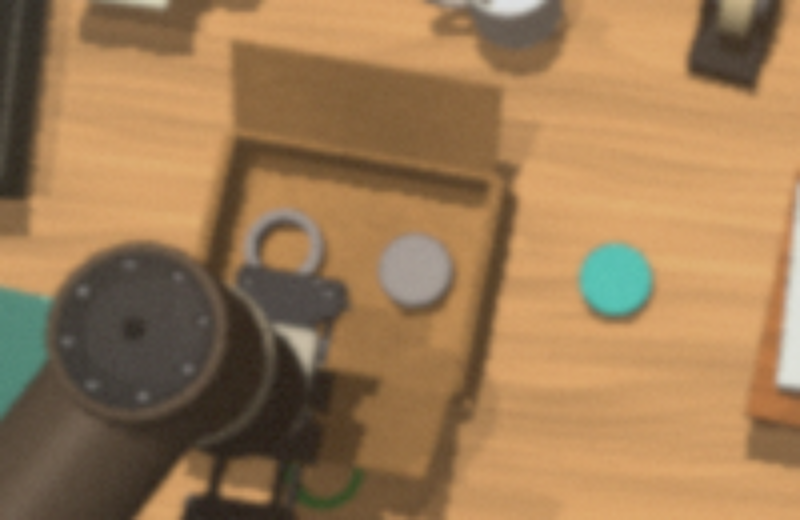

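The crop shows the near flap at about 2.5 rad while the fingers press it, and the contents untouched. The flap sits higher than my fingertip geometry predicts, so I'll check where the tips are from the scene depth.

```bash
python3 - <<'E'
from h import *
a=np.radians(-5.1)
s=optics.snapshot("scene"); P=cloud(s); p=P-[.5255,.2645,0]; f=s["frame"].astype(int)
x=p[...,0]*np.cos(a)+p[...,1]*np.sin(a); y=-p[...,0]*np.sin(a)+p[...,1]*np.cos(a); z=p[...,2]
m=(s["z_map"]>0)&(abs(y)<.05)&(x<-.09)&(x>-.25)&(z>.03)&(z<.25)
sat=f.max(2)-f.min(2); d=m&(sat<25)
for lo in np.arange(.05,.2,.01):
    k=d&(z>=lo)&(z<lo+.01)
    if k.any(): print("%.2f n%d x %.3f..%.3f y %.3f..%.3f"%(lo,k.sum(),x[k].min(),x[k].max(),y[k].min(),y[k].max()))
v,u=np.where(m); print(u.min(),u.max(),v.min(),v.max())
c0,c1,r0,r1=u.min()-25,u.max()+25,v.min()-10,v.max()+40
cv2.imwrite("pics/sc4.png",cv2.resize(s["frame"][r0:r1,c0:c1,::-1],None,fx=5,fy=5,interpolation=2)[:600,:800]); print(c0,r0)
E
```

```text
0.10 n1 x -0.121..-0.121 y -0.006..-0.006
0.11 n19 x -0.144..-0.117 y -0.007..0.012
0.12 n24 x -0.124..-0.116 y -0.008..0.015
0.13 n2 x -0.120..-0.114 y -0.007..0.004
0.17 n9 x -0.221..-0.102 y 0.016..0.036
0.18 n23 x -0.221..-0.098 y 0.020..0.041
0.19 n95 x -0.221..-0.101 y -0.037..0.042
0.20 n18 x -0.212..-0.096 y 0.027..0.040
362 410 143 215
337 133
```

View pics/sc4.png

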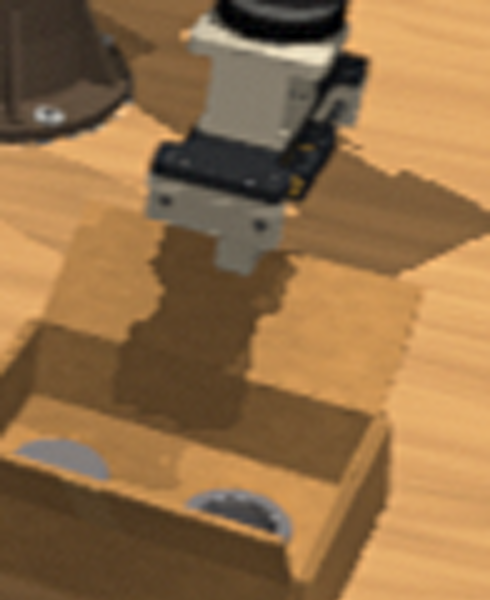

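The tips show at z≈0.10 while the TCP reads 0.095, so they sit about 30 mm higher than stated. In x and y they agree. I'll press each flap lower and check the height by contact.

Converted, 0.018 m / 0.4 = 0.045, 0.014 m / 0.4 = 0.035.

```bash
python3 -m pendant '[{"z":0.02, "aperture":0}, {"z":0.035, "aperture":0}, {"z":0.045, "aperture":0}, {"z":0.045, "aperture":0}]'; python3 -m pendant '[{"y":-0.15, "z":-0.075, "aperture":0}, {"y":-0.3, "z":-0.075, "aperture":0}, {"y":-0.45, "z":-0.075, "aperture":0}, {"y":-0.55, "z":-0.075, "aperture":0}, {"y":-0.6, "z":-0.0625, "aperture":0}, {"y":-0.63, "z":-0.0375, "aperture":0}, {"y":-0.65, "z":-0.02, "aperture":0}, {"y":-0.6625, "aperture":0}]';  python3 -m pendant '[{"aperture":0}, {"aperture":0}]';python3 -m pendant '[{"y":0.125, "z":-0.125, "aperture":0.088}, {"y":0.25, "z":-0.25, "aperture":0.088}, {"y":0.3, "z":-0.3, "aperture":0.088}, {"y":0.3, "z":-0.3, "aperture":0.088}]'
python3 - <<'E'
from h import *
flaps()
a=np.radians(-5.1)
s=optics.snapshot("scene"); P=cloud(s); o=status.get_obs(); print(o["tool_pos"],o["opening"])
q=P-o["tool_pos"]; m=(abs(q[...,1])<.12)&(abs(q[...,0])<.12)&(q[...,2]>-.06)&(q[...,2]<.1)
for lo in np.arange(-.06,.08,.01):
    k=m&(q[...,2]>=lo)&(q[...,2]<lo+.01)
    if k.any(): print("%.2f n%d x %.3f..%.3f y %.3f..%.3f"%(lo,k.sum(),q[k,0].min(),q[k,0].max(),q[k,1].min(),q[k,1].max()))
E
```

```text
clock: 6.15
tool_pos: [0.3895, 0.276, 0.0758]
orientation: [180.0, -0.1, -95.0]
force: [0.8, -0.3, 0.5]
opening: 0.0004
gripper_force: 0.0
clock: 7.15
tool_pos: [0.6534, 0.2532, 0.0758]
orientation: [180.0, -0.0, -95.0]
force: [0.3, -0.4, 0.3]
opening: -0.0
gripper_force: 0.1
clock: 7.4
tool_pos: [0.6533, 0.2533, 0.0766]
orientation: [-180.0, 0.0, -95.0]
force: [-0.3, -0.1, 0.1]
opening: 0.0002
gripper_force: 0.0
clock: 7.9
tool_pos: [0.5335, 0.265, 0.2009]
orientation: [-179.7, 0.3, -94.9]
force: [0.0, -0.0, -0.5]
opening: 0.0348
gripper_force: 0.0
top
-0.180:-0.008/0.001/0.030 -0.170:-0.009/0.005/0.104 -0.160:-0.005/0.094/0.107 -0.150:0.083/0.090/0.098 -0.140:0.076/0.085/0.094 -0.130:0.072/0.080/0.088 -0.120:0.067/0.075/0.085 -0.110:0.062/0.070/0.080 -0.100:0.057/0.066/0.074 -0.090:0.053/0.061/0.071 -0.080:-0.002/0.005/0.012 -0.070:-0.006/0.004/0.012 -0.060:-0.005/0.004/0.012 -0.050:-0.003/0.004/0.014 -0.040:-0.004/0.005/0.012 -0.030:-0.004/0.004/0.013 -0.020:-0.005/0.005/0.030 -0.010:-0.003/0.008/0.036 0.000:-0.004/0.013/0.036 0.010:-0.003/0.019/0.033 0.020:-0.004/0.021/0.037 0.03
[... 971 characters left out ...]
.060:-0.760/-0.750/-0.740 0.070:-0.763/-0.750/-0.741 0.080:-0.761/-0.749/0.058 0.090:-0.760/0.015/0.063 0.100:-0.761/-0.001/0.068 0.110:-0.758/-0.001/0.074 0.120:-0.760/-0.001/0.081 0.130:-0.761/-0.001/0.085 0.140:-0.758/-0.000/0.090 0.150:-0.759/-0.000/0.096 0.160:-0.759/0.000/0.101 0.170:-0.756/0.001/0.104 0.180:-0.755/-0.000/0.003 0.190:-0.748/-0.000/0.004 
[0.53381866 0.26362232 0.19623764] 0.046726448238365255
0.01 n17 x -0.024..0.038 y -0.010..0.014
0.02 n28 x 0.023..0.041 y -0.010..0.011
0.03 n31 x 0.023..0.041 y -0.012..0.011
0.04 n27 x 0.033..0.042 y -0.011..0.011
0.05 n7 x 0.040..0.043 y -0.010..0.009
0.07 n9 x -0.033..0.087 y -0.037..0.019
0.08 n138 x -0.085..0.096 y -0.042..0.049
```

```bash
python3 -m pendant '[{"aperture":0.088}, {"aperture":0.088}, {"aperture":0.088}, {"aperture":0.088}]'; python3 - <<'E'
from h import *
def rep(P,T,n):
    q=P-T; m=(abs(q[...,1])<.1)&(abs(q[...,0])<.12)&(q[...,2]>-.06)&(q[...,2]<.1); print(n,T)
    for lo in np.arange(-.06,.06,.01):
        k=m&(q[...,2]>=lo)&(q[...,2]<lo+.01)
        if k.any(): print("%.2f n%d x %.3f..%.3f y %.3f..%.3f"%(lo,k.sum(),q[k,0].min(),q[k,0].max(),q[k,1].min(),q[k,1].max()))
for n in("scene","top"):
    rep(cloud(np.load(n+".npy",allow_pickle=True).item()),np.array([.26,.623,.213]),n+" start")
o=status.get_obs(); s=optics.snapshot("scene"); rep(cloud(s),o["tool_pos"],"now"); print(o["opening"])
o=status.get_obs(); w=optics.snapshot("wrist"); print(w["T_tool_cam"],w["fovy"],w["cx"],w["cy"]); np.save("wrist.npy",w,allow_pickle=True)
cv2.imwrite("pics/w1.png",w["frame"][...,::-1])
E
```

```text
clock: 8.55
tool_pos: [0.5341, 0.2634, 0.1959]
orientation: [180.0, -0.0, -95.0]
force: [-0.3, -0.1, -0.4]
opening: 0.0852
gripper_force: 0.0
scene start [0.26  0.623 0.213]
0.01 n32 x -0.027..0.034 y -0.057..0.059
0.02 n50 x -0.025..0.037 y -0.056..0.060
0.03 n52 x -0.025..0.036 y -0.057..0.060
0.04 n56 x -0.027..0.037 y -0.059..0.065
0.05 n69 x -0.029..0.038 y -0.062..0.064
top start [0.26  0.623 0.213]
0.01 n4 x 0.024..0.031 y 0.037..0.051
0.02 n1 x 0.028..0.028 y 0.041..0.041
now [0.53413954 0.26342968 0.19587198]
0.01 n12 x 0.055..0.060 y -0.012..0.007
0.02 n34 x 0.047..0.063 y -0.013..0.009
0.03 n29 x 0.050..0.062 y -0.014..0.009
0.04 n28 x 0.048..0.065 y -0.012..0.009
0.05 n27 x 0.050..0.066 y -0.013..0.009
0.08515211725734971
[[ 3.40328344e-04 -9.62933929e-01 -2.69737155e-01  7.30059606e-02]
 [ 9.99999931e-01  2.87363204e-04  2.35846414e-04  7.09340096e-04]
 [-1.49591981e-04 -2.69737217e-01  9.62933960e-01 -1.70582880e-01]
 [ 0.00000000e+00  0.00000000e+00  0.00000000e+00  1.00000000e+00]] 65.70646984690485 274.87366574588765 204.9452927397406
```

View pics/w1.png

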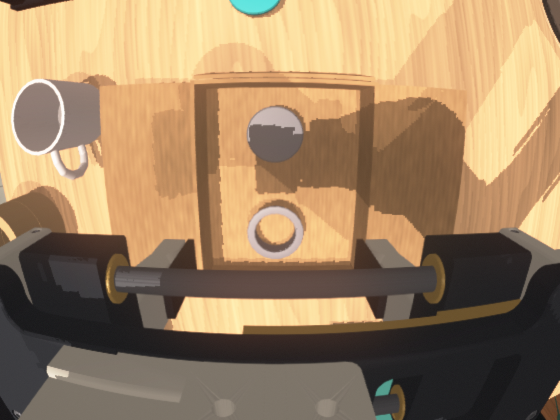

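The wrist view shows the carton with both flaps folded open, the cap at (275,134) and the liner at (275,232).

```bash
cat >> h.py <<'E'
from scipy.spatial.transform import Rotation as Ro
def wcast(w,o,u,v,h,dz=0):
    F=foc(w); d=np.array([u-w["cx"],v-w["cy"]]); r=np.hypot(*d); th=r/F
    c=np.array([*(d/r*np.sin(th)),np.cos(th)]); T=np.array(w["T_tool_cam"]); R=Ro.from_euler("xyz",o["orientation"],degrees=True).as_matrix()
    p=R@T[:3,3]+o["tool_pos"]+[0,0,dz]; D=R@T[:3,:3]@c
    return p+D*(h-p[2])/D[2]
def wdepth(w,o,u,v):
    F=foc(w); d=np.array([u-w["cx"],v-w["cy"]]); r=np.hypot(*d); th=r/F; z=w["z_map"][v,u]
    c=np.array([*(d/r*np.tan(th)),1])*z; T=np.array(w["T_tool_cam"]); R=Ro.from_euler("xyz",o["orientation"],degrees=True).as_matrix()
    return R@(T[:3,:3]@c+T[:3,3])+o["tool_pos"]
E
python3 - <<'E'
from h import *
np.set_printoptions(precision=4,suppress=True)
w=np.load("wrist.npy",allow_pickle=True).item(); o=status.get_obs()
for dz in(0,.035): print(wcast(w,o,275,134,.026,dz),wcast(w,o,275,232,.026,dz))
for u,v in((275,120),(275,160),(330,140),(230,240),(150,290),(355,285),(410,285)): print(u,v,wdepth(w,o,u,v))
E
```

```text
[0.5284 0.2095 0.026 ] [0.5379 0.3172 0.026 ]
[0.5286 0.2114 0.026 ] [0.539  0.3301 0.026 ]
275 120 [0.5272 0.1949 0.0245]
275 160 [0.5308 0.237  0.0256]
330 140 [0.4677 0.222  0.0045]
230 240 [0.5938 0.3315 0.003 ]
150 290 [0.5658 0.2333 0.292 ]
355 285 [0.5094 0.2358 0.292 ]
410 285 [0.4934 0.2378 0.2926]
```

Wrist-camera and depth positions agree with the TCP reading in x and y. The fingers themselves are about 37 mm shorter than stated, so I'll descend over the cap in stages and check the force.

Converted, 0.166 m / 0.4 = 0.415, 0.03 m / 0.4 = 0.075.

```bash
python3 -m pendant '[{"x":0.075, "y":0.0025, "z":0.05, "aperture":0.088}, {"x":0.135, "y":0.0025, "z":0.125, "aperture":0.088}, {"x":0.135, "y":0.0025, "z":0.225, "aperture":0.088}, {"x":0.135, "y":0.0025, "z":0.3125, "aperture":0.088}, {"x":0.135, "y":0.0025, "z":0.375, "aperture":0.088}, {"x":0.135, "y":0.0025, "z":0.4, "aperture":0.088}, {"x":0.135, "y":0.0025, "z":0.415, "aperture":0.088}, {"x":0.135, "y":0.0025, "z":0.415, "aperture":0.088}]'; python3 - <<'E'
from h import *
np.set_printoptions(precision=4,suppress=True)
o=status.get_obs(); w=optics.snapshot("wrist"); print(o["tool_pos"])
for u in(160,172,184,366,378,390):
    print(u,[(v,round(float(wdepth(w,o,u,v)[2]),3)) for v in range(228,262,4)])
s=optics.snapshot("scene"); q=cloud(s)-o["tool_pos"]
m=(abs(q[...,1])<.012)&(abs(q[...,0])<.07)
for lo in np.arange(-.03,.05,.005):
    k=m&(q[...,2]>=lo)&(q[...,2]<lo+.005)
    if k.any(): print("%.3f n%d x %.3f..%.3f"%(lo,k.sum(),q[k,0].min(),q[k,0].max()))
E
```

```text
clock: 9.65
tool_pos: [0.5286, 0.2101, 0.0307]
orientation: [-180.0, 0.0, -95.0]
force: [-0.0, -0.1, 0.6]
opening: 0.0875
gripper_force: 0.0
[0.5286 0.2101 0.0307]
160 [(228, 0.004), (232, 0.004), (236, 0.005), (240, 0.006), (244, 0.054), (248, 0.06), (252, 0.066), (256, 0.07), (260, 0.073)]
172 [(228, 0.004), (232, 0.003), (236, 0.003), (240, 0.05), (244, 0.055), (248, 0.06), (252, 0.063), (256, 0.064), (260, 0.07)]
184 [(228, 0.003), (232, 0.003), (236, 0.004), (240, 0.002), (244, 0.05), (248, 0.056), (252, 0.061), (256, 0.062), (260, 0.063)]
366 [(228, 0.004), (232, 0.003), (236, 0.002), (240, 0.003), (244, 0.049), (248, 0.056), (252, 0.06), (256, 0.063), (260, 0.063)]
378 [(228, 0.004), (232, 0.002), (236, 0.003), (240, 0.05), (244, 0.054), (248, 0.06), (252, 0.064), (256, 0.065), (260, 0.07)]
390 [(228, 0.003), (232, 0.003), (236, 0.003), (240, 0.003), (244, 0.055), (248, 0.061), (252, 0.065), (256, 0.069), (260, 0.075)]
-0.030 n6 x -0.068..-0.057
-0.010 n31 x -0.030..0.032
-0.005 n26 x -0.023..0.031
0.010 n1 x 0.058..0.058
0.015 n9 x 0.053..0.061
0.020 n7 x 0.057..0.065
0.025 n12 x 0.055..0.066
0.030 n9 x 0.056..0.063
0.035 n13 x 0.046..0.064
0.040 n10 x 0.050..0.063
0.045 n15 x -0.048..0.065
```

Careful with the scale: shifts go in shares of 0.4 m and turns go in shares of 90 degrees. That gives: 0.032 m / 0.4 = 0.08, 0.028 m / 0.4 = 0.07.

```bash
python3 -m pendant '[{"z":0.03, "aperture":0.088}, {"z":0.055, "aperture":0.088}, {"z":0.07, "aperture":0.088}, {"z":0.08, "aperture":0.088}, {"z":0.08, "aperture":0.088}]'; python3 - <<'E'
from h import *
o=status.get_obs(); w=optics.snapshot("wrist"); print(o["tool_pos"],o["force"])
for u in(160,172,184,366,378,390):
    print(u,[(v,round(float(wdepth(w,o,u,v)[2]),3)) for v in range(232,254,3)])
E
```

```text
clock: 10.38
tool_pos: [0.5282, 0.2097, -0.0021]
orientation: [180.0, -0.0, -95.0]
force: [0.9, -0.4, 0.4]
opening: 0.0879
gripper_force: 0.0
[ 0.52819587  0.20972862 -0.00214835] [ 0.91694157 -0.41688763  0.35906696]
160 [(232, 0.003), (235, 0.003), (238, 0.003), (241, 0.003), (244, 0.022), (247, 0.027), (250, 0.03), (253, 0.033)]
172 [(232, 0.003), (235, 0.003), (238, 0.003), (241, 0.019), (244, 0.168), (247, 0.026), (250, 0.029), (253, 0.031)]
184 [(232, 0.004), (235, 0.003), (238, 0.003), (241, 0.004), (244, 0.018), (247, 0.022), (250, 0.026), (253, 0.029)]
366 [(232, 0.002), (235, 0.004), (238, 0.002), (241, 0.002), (244, 0.018), (247, 0.022), (250, 0.025), (253, 0.029)]
378 [(232, 0.003), (235, 0.004), (238, 0.003), (241, 0.017), (244, 0.021), (247, 0.026), (250, 0.029), (253, 0.032)]
390 [(232, 0.003), (235, 0.002), (238, 0.004), (241, 0.003), (244, 0.022), (247, 0.027), (250, 0.03), (253, 0.033)]
```

Converted, -0.19 m / 0.4 = -0.475, -0.15 m / 0.4 = -0.375.

```bash
python3 -m pendant '[{"aperture":0.04}, {"aperture":0.04}, {"aperture":0.04}, {"aperture":0.04}, {"aperture":0.04}]'; python3 -m pendant '[{"z":-0.025, "aperture":0.04}, {"z":-0.075, "aperture":0.04}, {"z":-0.15, "aperture":0.04}, {"z":-0.25, "aperture":0.04}, {"z":-0.375, "aperture":0.04}, {"z":-0.475, "aperture":0.04}, {"z":-0.475, "aperture":0.04}, {"z":-0.475, "aperture":0.04}]'; python3 - <<'E'
from h import *
o=status.get_obs(); w=optics.snapshot("wrist"); print(o["tool_pos"],o["force"],o["orientation"])
cv2.imwrite("pics/w2.png",w["frame"][...,::-1]); np.save("wrist2.npy",w,allow_pickle=True)
E
```

```text
clock: 11.05
tool_pos: [0.5284, 0.2099, -0.0016]
orientation: [-180.0, 0.0, -95.0]
force: [0.5, 1.5, 1.8]
opening: 0.0588
gripper_force: 30.0
clock: 12.05
tool_pos: [0.5279, 0.2097, 0.1882]
orientation: [180.0, 0.0, -95.0]
force: [0.4, -0.6, -1.0]
opening: 0.0585
gripper_force: 30.0
[0.52786585 0.20965838 0.18823843] [ 0.36425665 -0.56572711 -1.00581944] [ 1.79983090e+02  1.98789188e-02 -9.50345065e+01]
```

View pics/w2.png

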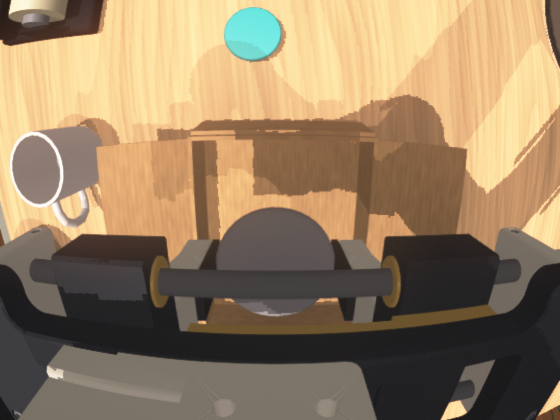

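The wrist view shows the cap gripped between the pads (about x 217–335) and the carton flaps still open. Next I'll carry it to just short of the ring and measure both.

Converted, 0.397 m / 0.4 = 0.9925, 0.365 m / 0.4 = 0.9125.

```bash
python3 -m pendant '[{"x":0.1, "y":-0.0125, "aperture":0.04}, {"x":0.2375, "y":-0.03, "aperture":0.04}, {"x":0.375, "y":-0.05, "aperture":0.04}, {"x":0.5125, "y":-0.0675, "aperture":0.04}, {"x":0.65, "y":-0.085, "aperture":0.04}, {"x":0.7875, "y":-0.1025, "aperture":0.04}, {"x":0.9125, "y":-0.12, "aperture":0.04}, {"x":0.9925, "y":-0.13, "aperture":0.04}]'; python3 -m pendant '[{"aperture":0.04}, {"aperture":0.04}]'; python3 - <<'E'
from h import *
np.set_printoptions(precision=4,suppress=True)
o=status.get_obs(); w=optics.snapshot("wrist"); print(o["tool_pos"],o["force"],o["orientation"],o["opening"])
np.save("wrist3.npy",w,allow_pickle=True); cv2.imwrite("pics/w3.png",w["frame"][...,::-1])
h,wd=w["z_map"].shape; g=[(u,v) for v in range(20,300,1) for u in range(170,390,1)]
P=np.array([wdepth(w,o,u,v) for u,v in g]); f=w["frame"].astype(int); S=np.array([f[v,u].max()-f[v,u].min() for u,v in g])
k=(S<35)&(abs(P[:,2]-.098)<.008)&(P[:,1]<-.2)
p=P[k]; print("ring",k.sum(),(p.min(0)+p.max(0))/2,p.max(0)-p.min(0),p.mean(0))
uv=np.array(g)[k].astype(np.int32); c,r=cv2.minEnclosingCircle(uv); e=cv2.fitEllipse(cv2.convexHull(uv)); print(c,r,e,wcast(w,o,*e[0],.098))
zc=o["tool_pos"][2]+.028
k=(S<35)&(abs(P[:,2]-zc)<.01)&(np.abs(P[:,0]-o["tool_pos"][0])<.034); p=P[k]; print("cap",k.sum(),(p.min(0)+p.max(0))/2,p.max(0)-p.min(0),np.median(p[:,2]))
E
```

```text
clock: 13.1
tool_pos: [0.5444, -0.1923, 0.1867]
orientation: [179.8, -0.0, -95.1]
force: [-0.0, 0.8, 0.6]
opening: 0.0585
gripper_force: 30.0
clock: 13.35
tool_pos: [0.5447, -0.1901, 0.1871]
orientation: [179.9, 0.0, -95.1]
force: [0.2, 0.4, -0.3]
opening: 0.0586
gripper_force: 30.0
[ 0.5447 -0.1901  0.1871] [ 0.2395  0.382  -0.2597] [179.8766   0.0041 -95.0618] 0.05863919751757545
ring 2606 [ 0.5446 -0.2726  0.0949] [0.0665 0.067  0.0098] [ 0.5447 -0.2728  0.0968]
(264.70721435546875, 104.78453826904297) 41.98085403442383 ((264.7880859375, 104.8288803100586), (82.81905364990234, 83.81547546386719), 88.19343566894531) [ 0.5445 -0.2724  0.098 ]
cap 6691 [ 0.5447 -0.1951  0.2151] [0.068  0.0516 0.0199] 0.21371789755065004
```

The ring measures (0.5445, −0.2725, 0.098) and the cap is centred on the TCP with its origin about 5 mm above the reading. I'll go over the hole and lower it.

Converted, 0.092 m / 0.4 = 0.23, 0.02 m / 0.4 = 0.05.

```bash
python3 -m pendant '[{"x":0.1, "y":-0.01, "aperture":0.04}, {"x":0.175, "y":-0.0175, "aperture":0.04}, {"x":0.2025, "y":-0.0175, "z":0.05, "aperture":0.04}, {"x":0.2025, "y":-0.0175, "z":0.125, "aperture":0.04}, {"x":0.2025, "y":-0.0175, "z":0.1875, "aperture":0.04}, {"x":0.2025, "y":-0.0175, "z":0.2125, "aperture":0.04}, {"x":0.2025, "y":-0.0175, "z":0.23, "aperture":0.04}, {"x":0.2025, "y":-0.0175, "z":0.23, "aperture":0.04}]'; python3 -m pendant '[{"z":0.005, "aperture":0.04}, {"z":0.01, "aperture":0.04}, {"z":0.01, "aperture":0.04}]';python3 -m pendant '[{"z":0.005, "aperture":0.04}, {"z":0.0075, "aperture":0.04}, {"z":0.0075, "aperture":0.04}]'
```

```text
clock: 14.4
tool_pos: [0.5456, -0.2712, 0.0965]
orientation: [-180.0, -0.0, -95.0]
force: [-0.0, 0.3, -0.2]
opening: 0.0587
gripper_force: 30.0
clock: 14.78
tool_pos: [0.5452, -0.2715, 0.0924]
orientation: [-180.0, 0.0, -95.0]
force: [-0.4, -0.2, -1.0]
opening: 0.059
gripper_force: 30.0
clock: 15.15
tool_pos: [0.5452, -0.2715, 0.0891]
orientation: [180.0, 0.0, -95.0]
force: [-0.2, 0.1, -0.8]
opening: 0.0585
gripper_force: 30.0
```

Converted, 0.002 m / 0.4 = 0.005, 0.001 m / 0.4 = 0.0025.

```bash
python3 -m pendant '[{"z":0.0025, "aperture":0.04}, {"z":0.005, "aperture":0.04}, {"z":0.005, "aperture":0.04}]';python3 -m pendant '[{"z":0.0025, "aperture":0.04}, {"z":0.005, "aperture":0.04}, {"z":0.005, "aperture":0.04}]'
```

```text
clock: 15.52
tool_pos: [0.5453, -0.2715, 0.0872]
orientation: [180.0, 0.0, -95.0]
force: [0.3, 0.7, -0.4]
opening: 0.0588
gripper_force: 30.0
clock: 15.9
tool_pos: [0.5455, -0.2717, 0.0854]
orientation: [-180.0, -0.0, -95.0]
force: [-0.3, -1.0, 1.2]
opening: 0.0587
gripper_force: 30.0
```

Converted, -0.1 m / 0.4 = -0.25, -0.08 m / 0.4 = -0.2.

```bash
python3 -m pendant '[{"aperture":0.088}, {"aperture":0.088}, {"aperture":0.088}, {"aperture":0.088}]'; python3 -m pendant '[{"z":-0.05, "aperture":0.088}, {"z":-0.125, "aperture":0.088}, {"x":-0.1, "z":-0.2, "aperture":0}, {"x":-0.2, "z":-0.25, "aperture":0}, {"x":-0.2, "z":-0.25, "aperture":0}, {"x":-0.2, "z":-0.25, "aperture":0}, {"x":-0.2, "z":-0.25, "aperture":0}]'; python3 - <<'E'
from h import *
np.set_printoptions(precision=4,suppress=True)
o=status.get_obs(); w=optics.snapshot("wrist"); print(o["tool_pos"],o["orientation"],o["opening"])
g=[(u,v) for v in range(20,230) for u in range(150,400)]
P=np.array([wdepth(w,o,u,v) for u,v in g]); f=w["frame"].astype(int); S=np.array([f[v,u].max()-f[v,u].min() for u,v in g])
k=(S<35)&(abs(P[:,2]-.114)<.007)&(abs(P[:,1]+.272)<.04)&(abs(P[:,0]-.545)<.04)
p=P[k]; print("disc",k.sum(),(p.min(0)+p.max(0))/2,p.max(0)-p.min(0),p.mean(0))
A=np.c_[p[:,:2],np.ones(len(p))]; print("tilt plane",np.linalg.lstsq(A,p[:,2],rcond=None)[0][:2]*57.3)
e=cv2.fitEllipse(cv2.convexHull(np.array(g)[k].astype(np.int32))); print(e,wcast(w,o,*e[0],.114))
E
```

```text
clock: 16.4
tool_pos: [0.5452, -0.2714, 0.0852]
orientation: [180.0, 0.0, -95.0]
force: [0.4, 0.0, -0.2]
opening: 0.0872
gripper_force: 0.0
clock: 17.27
tool_pos: [0.5517, -0.1924, 0.1844]
orientation: [179.9, -0.0, -95.1]
force: [-0.6, -0.8, 0.1]
opening: 0.0431
gripper_force: 0.0
[ 0.5517 -0.1924  0.1844] [179.9116  -0.0054 -95.0668] 0.043115705391151275
disc 4976 [ 0.5447 -0.273   0.1114] [0.0595 0.0597 0.0054] [ 0.5447 -0.2729  0.1118]
tilt plane [-0.0814  0.5047]
((273.518798828125, 105.86302947998047), (79.05941009521484, 80.49295043945312), 86.71263122558594) [ 0.5447 -0.2727  0.114 ]
```

The cap sits level and loose at (0.5447, −0.2728) with its top at about 0.113. Now I'll press it with closed fingers.

Converted, 0.08 m / 0.4 = 0.2, 0.065 m / 0.4 = 0.1625.

```bash
python3 -m pendant '[{"x":0.1, "aperture":0}, {"x":0.2, "aperture":0}, {"x":0.2, "z":0.075, "aperture":0}, {"x":0.2, "z":0.1375, "aperture":0}, {"x":0.2, "z":0.1625, "aperture":0}, {"x":0.2, "z":0.1625, "aperture":0}]'; python3 -m pendant '[{"z":0.0075, "aperture":0}, {"z":0.015, "aperture":0}, {"z":0.0225, "aperture":0}, {"z":0.025, "aperture":0}, {"z":0.025, "aperture":0}]'; python3 -m pendant '[{"z":0.005, "aperture":0}, {"z":0.01, "aperture":0}, {"z":0.01, "aperture":0}]'; python3 -m pendant '[{"z":0.0025, "aperture":0}, {"z":0.005, "aperture":0}, {"z":0.005, "aperture":0}]'
```

```text
clock: 18.08
tool_pos: [0.5449, -0.2718, 0.1196]
orientation: [179.9, -0.0, -95.0]
force: [-0.2, -0.3, 0.7]
opening: 0.0001
gripper_force: 0.0
clock: 18.7
tool_pos: [0.5453, -0.2714, 0.1103]
orientation: [180.0, -0.0, -95.0]
force: [0.8, -0.7, 0.3]
opening: 0.0003
gripper_force: 0.0
clock: 19.08
tool_pos: [0.5451, -0.2714, 0.1061]
orientation: [180.0, 0.0, -95.0]
force: [0.3, -0.9, 0.1]
opening: 0.0003
gripper_force: 0.0
clock: 19.45
tool_pos: [0.5452, -0.2715, 0.1042]
orientation: [180.0, 0.0, -95.0]
force: [0.4, 0.8, -0.1]
opening: 0.0006
gripper_force: 0.0
```

Converted, 0.003 m / 0.4 = 0.0075, 0.001 m / 0.4 = 0.0025.

```bash
for i in 1; do python3 -m pendant '[{"x":0.0025, "z":0.0025, "aperture":0}, {"x":0.0025, "z":0.0075, "aperture":0}, {"x":0.0025, "z":0.0075, "aperture":0}]'; done; python3 -m pendant '[{"z":0.0025, "aperture":0}, {"z":0.005, "aperture":0}, {"z":0.005, "aperture":0}]'; python3 -m pendant '[{"z":0.0025, "aperture":0}, {"z":0.005, "aperture":0}, {"z":0.005, "aperture":0}]'; python3 -m pendant '[{"z":0.0025, "aperture":0}, {"z":0.005, "aperture":0}, {"z":0.005, "aperture":0}]'
```

```text
clock: 19.82
tool_pos: [0.545, -0.2725, 0.101]
orientation: [180.0, 0.0, -95.0]
force: [0.6, -0.2, -0.3]
opening: 0.0001
gripper_force: 0.0
clock: 20.2
tool_pos: [0.5453, -0.2725, 0.0994]
orientation: [-180.0, -0.0, -95.0]
force: [-1.4, 0.4, 0.8]
opening: 0.0007
gripper_force: 0.5
clock: 20.58
tool_pos: [0.5456, -0.2727, 0.0979]
orientation: [-179.9, -0.0, -95.0]
force: [-0.0, 0.2, 4.7]
opening: 0.0004
gripper_force: 2.4
clock: 20.95
tool_pos: [0.5451, -0.2724, 0.095]
orientation: [180.0, 0.0, -95.0]
force: [0.5, -0.5, 0.1]
opening: 0.0002
gripper_force: 0.0
```

The force peaked and then dropped to about zero, which is the click. I'll keep going down to the seat.

```bash
python3 -m pendant '[{"z":0.0025, "aperture":0}, {"z":0.0075, "aperture":0}, {"z":0.0075, "aperture":0}]'; python3 -m pendant '[{"z":0.0025, "aperture":0}, {"z":0.005, "aperture":0}, {"z":0.005, "aperture":0}]'; python3 -m pendant '[{"z":0.0025, "aperture":0}, {"z":0.0025, "aperture":0}, {"z":0.0025, "aperture":0}]'
```

```text
clock: 21.32
tool_pos: [0.5449, -0.2724, 0.0918]
orientation: [179.9, 0.0, -95.0]
force: [0.7, -0.2, -0.8]
opening: 0.0005
gripper_force: 0.0
clock: 21.7
tool_pos: [0.5452, -0.2725, 0.0911]
orientation: [-180.0, -0.0, -95.0]
force: [-1.5, 1.6, 5.8]
opening: 0.0001
gripper_force: 2.9
clock: 22.08
tool_pos: [0.5453, -0.2725, 0.091]
orientation: [-180.0, -0.0, -95.0]
force: [-4.9, 2.7, 12.9]
opening: 0.0006
gripper_force: 6.4
```

Converted, 0.0015 m / 0.4 = 0.0038, 0.001 m / 0.4 = 0.0025.

```bash
python3 -m pendant '[{"z":0.0025, "aperture":0}, {"z":0.0038, "aperture":0}, {"z":0.0038, "aperture":0}, {"z":0.0038, "aperture":0}]'; python3 - <<'E'
from h import *
np.set_printoptions(precision=4,suppress=True)
o=status.get_obs(); w=optics.snapshot("wrist"); s=optics.snapshot("scene"); t=optics.snapshot("top"); print(o["tool_pos"],o["force"],o["qvel"].max())
g=[(u,v) for v in range(150,330) for u in range(150,400)]
P=np.array([wdepth(w,o,u,v) for u,v in g]); f=w["frame"].astype(int); S=np.array([f[v,u].max()-f[v,u].min() for u,v in g])
r=np.hypot(P[:,0]-.5447,P[:,1]+.2727)
for lo,hi in((.012,.02),(.02,.027),(.031,.034),(.037,.045)):
    k=(r>lo)&(r<hi)&(P[:,2]<.12)&(P[:,2]>.08); print(lo,hi,k.sum(),np.median(P[k,2]) if k.any() else None)
flaps()
a=cv2.resize(s["frame"][110:260,130:430],(600,300)); b=cv2.resize(t["frame"][150:290,140:440],(600,280))
cv2.imwrite("pics/end.png",np.vstack([a,b])[...,::-1])
E
```

```text
clock: 22.58
tool_pos: [0.5453, -0.2725, 0.0909]
orientation: [-179.9, -0.0, -95.0]
force: [-8.9, 5.8, 23.2]
opening: 0.0004
gripper_force: 11.5
[ 0.5453 -0.2725  0.0909] [-8.9132  5.7962 23.232 ] 0.07912645777921579
0.012 0.02 807 0.10310322280334079
0.02 0.027 1261 0.10301181004636925
0.031 0.034 964 0.09708875945726107
0.037 0.045 3004 0.09411039986475214
top
-0.180:-0.008/0.001/0.026 -0.170:-0.009/0.003/0.103 -0.160:-0.006/0.094/0.105 -0.150:0.081/0.090/0.099 -0.140:0.075/0.085/0.094 -0.130:0.070/0.080/0.089 -0.120:0.067/0.075/0.082 -0.110:0.062/0.070/0.078 -0.100:0.056/0.066/0.073 -0.090:0.053/0.061/0.070 -0.080:-0.002/0.005/0.014 -0.070:-0.003/0.004/0.012 -0.060:-0.005/0.005/0.013 -0.050:-0.004/0.004/0.013 -0.040:-0.005/0.005/0.015 -0.030:-0.005/0.005/0.016 -0.020:-0.004/0.005/0.034 -0.010:-0.004/0.005/0.037 0.000:-0.005/0.005/0.035 0.010:-0.005/0.005/0.031 0.020:-0.005/0.006/0.033 0.030:-0.005/0.006/0.034 0.040:-0.004/0.005/0.029 0.050:-0.003/0.004/0.012 0.060:-0.004/0.005/0.016 0.070:-0.005/0.004/0.012 0.080:-0.003/0.004/0.064 0.090:-0.002/0.053/0.070 0.100:0.057/0.066/0.077 
[... 460 characters left out ...]
070:-0.762/0.001/0.008 -0.060:-0.757/0.001/0.007 -0.050:-0.762/-0.746/0.008 -0.040:-0.758/-0.745/0.008 -0.030:-0.761/-0.746/0.007 -0.020:-0.762/-0.744/0.030 -0.010:-0.761/0.003/0.029 0.000:-0.757/0.001/0.029 0.010:-0.758/-0.743/0.028 0.020:-0.763/-0.750/0.029 0.030:-0.761/-0.750/0.030 0.040:-0.766/-0.749/0.028 0.050:-0.761/-0.751/-0.740 0.060:-0.760/-0.751/-0.740 0.070:-0.759/-0.750/-0.742 0.080:-0.760/-0.750/0.058 0.090:-0.760/0.014/0.063 0.100:-0.760/-0.002/0.068 0.110:-0.761/-0.001/0.075 0.120:-0.760/-0.001/0.079 0.130:-0.761/-0.001/0.085 0.140:-0.758/-0.001/0.090 0.150:-0.760/0.000/0.095 0.160:-0.757/-0.000/0.102 0.170:-0.757/0.000/0.103 0.180:-0.754/-0.000/0.004 0.190:-0.748/0.000/0.005
```

View pics/end.png

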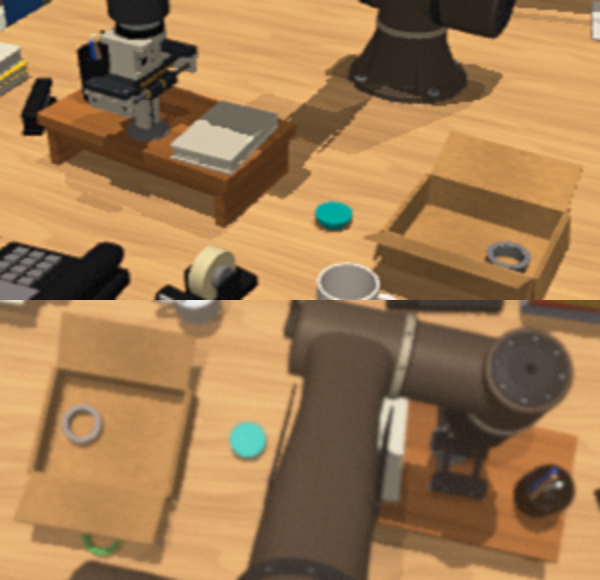

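The picture shows the cap seated flat under the fingers. Its top is at 0.103, 6 mm above the ring at 0.097. Both flaps are open at about 2.67 rad, the liner is still in the carton, and nothing else has moved. The fingers are pressing with 23 N, so I'm handing in.

```bash
python3 -c "
from plant import job
print(job.close_job())"
```

```text
the job is handed in; nothing more can be done
None
```

The job is handed in at about 23 s: the cap has clicked into the grommet with its rim flat on the ring, the closed fingers are still pressing it down with about 23 N, both flaps are folded back to about 2.67 rad, and the liner and everything else look undisturbed in the final pictures.

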